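# Raise a test panel on the cam-lift fixture and hold it at the top

### The job

Take the tall panel out of the rack, slide it upright all the way down into the slot of the lift fixture and let go of it. Then swing the fixture's cam lever up until it points straight up, where its cam lifts the slotted carriage highest, and finish while still holding the lever there, because its spring pulls it back when let go. Leave the short panel, the meter and the tape roll where they are.

Things in the scene. Friction and masses are not known exactly. Their poses are not given: they have to be found in the camera images.
- tall_panel: the taller of two plain aluminium panels standing on edge in the rack: 80 wide (its x) x 8 thick (its y) x 100 high (its z) mm, 0.12 to 0.24 kg; alike either way round. Origin: centre of its underside. It can be pinched across its thickness at the top edge.
- short_panel: a second aluminium panel, 80 x 8 x 60 mm high, in the rack's other place; leave it. Origin and axes as the tall panel's.
- rack: fixed plywood rack, 106 (x) x about 135 (y) mm. Two upright slots along its x, at y = -50 and +50 mm; their floors are 10 mm above its underside and their walls rise 28 mm above the floor, flared mouth included. Either slot may hold the tall panel. Origin: centre of its underside.
- fixture: fixed lift fixture: grey base plate 190 (x) x 260 (y) x 16 mm, its slotted carriage on its +y side and the cam lever on its -y side. Origin: on the work surface under its centre. Its x runs along the slot and away from the robot, its y along the lever's hinge axis, its z up. A black sensor head on a post stands 76 mm beyond the slot's centre (+x), top 86 mm above the work surface.
- slot (a point): centre of the floor of the carriage's slot; it rises with the carriage, and is 38 mm above the work surface when the carriage is lowest. Axes as the fixture's. The slot runs along x: 86 mm long, 10 mm wide, straight for 22 mm above the floor, then a mouth flared to about 19 mm wide (its ends flare alike), 7 mm high. At (15, 75) mm in the fixture's x, y. A fully home panel's underside is on this point.
- carriage (a joint): height of the slotted carriage above its lowest, m. It is driven by the lever: 0 with the lever at 0, about 0.018 highest with the lever at 1.40, lower again past that. It cannot be lifted by itself.
- cam_lever (a joint): angle of the cam lever, rad. At 0 the lever points toward the robot (fixture -x), 0.17 rad above level; the value grows as its knob swings up and over; at 1.40 it points straight up (highest lift); it stops at 2.10. At the start it rests between 0.1 and 0.45. Friction keeps it there, but from higher up a spring turns it back to about 0.7 or lower when let go; holding or raising it near the top takes about 3 to 9 N at the knob.
- lever_pivot (a point): point on the lever's hinge axis, in the plane in which the lever swings, 70 mm above the work surface; at (45, -70) mm in the fixture's x, y. Axes as the fixture's.
- lever_knob (a point): centre of the black knob at the lever's end, 110 mm from lever_pivot: a cylinder 26 mm in diameter and 32 mm long, lying along the hinge axis (fixture y), turning with the lever. Its two flat ends can be pinched from above at any lever angle, with the 10 mm lever rod between the fingers.
- meter: black hand-held test meter lying flat, 150 x 75 x 39 mm; leave it. Origin: centre of its underside.
- tape_roll: open roll of tape lying flat, 90 mm in diameter, 24 mm high; leave it. Origin: centre of its underside.
Mind the look-alikes: they are no part of the job. What is shaped like the tall_panel but orange is not meant.

How it is judged:
By the outcome, as a careful person would: the job done as asked, in the order asked, and still so for the second after the job is handed in, while the arm keeps its last pose, push and grip.
It also fails if it takes over 64 s, if anything falls off the work surface, if the arm or the gripper's body presses on something with over 40 N, if the wrist force passes 120 N, or if a joint passes its speed limit or range.

### The arm

A 7-joint arm with a two-finger parallel gripper is mounted at the origin on the work surface. World frame = base frame: x ahead of the robot, y to its left, z up, the work surface at z = 0. Lengths are in mm, angles in degrees, forces in N, time in s.
With the tool pointing down it reaches from about 425 to 950 mm from the base axis. Payload 4.7 kg.
Tool frame: the origin (TCP) lies where the fingers leave the gripper's body, on its centre line; the fingertips stand 73 mm ahead of it and the grasp point (between the pads) lies 54 mm ahead of it; z points along the fingers, y is the line along which they close (so a half turn about z gives the same grasp; the last joint's range is limited). The gripper opens to 85 mm and grips with 20 to 120 N. Pads are 22 mm wide; open, the fingers measure 114 mm over their backs; the gripper's body (76 mm by 85 mm) begins 54 mm behind the grasp point. The pads swing forward as they close: fully open they stand 13 mm farther back than shut.
Start: joints at [71.969, 26.849, -2.785, 87.806, 1.381, 65.374, -4.715], TCP at [190.342, -647.62, 303.935] pointing down, gripper open.
Joint ranges: [-148.3, 148.3], [-19.14, 114.17], [-79.39, 73.82], [5.75, 140.21], [-59.74, 239.74], [12.07, 113.84], [-152.46, 152.46]. Speed limits (degrees/s): [147.25, 147.25, 180, 180, 180, 180, 180].

### API

Orientations are given as [roll, pitch, yaw] about the fixed x, y, z axes, in that order (R = Rz(yaw) Ry(pitch) Rx(roll)).
In Python, from bench import robot, eyes, spot_in, outline_of gives the robot as it stands.
- The arm moves only by the tool play_rows, never from a script. Its argument "motion" is a list of rows, each an object of numbers: "wx", "wy", "wz": the turn, a rotation vector about the tool's x, y, z in units of pi/2 rad (1.0 is pi/2 rad); "dx", "dy", "dz": the shift along the tool's x, y, z in units of 0.1 m (1.0 is 0.1 m); "jaw": the gripper's target within -1 to 1 (shut at 1, half-way at 0, fully open at -1). In form: [{"wx": .., "wy": .., "wz": .., "dx": .., "dy": .., "dz": .., "jaw": ..}, ...]. A call has 1 to 5 rows; each row is the pose to reach, as a shift and turn from the pose commanded when the call began, along the tool's axes at that moment; what a row does not reach only later rows make up. A row lasts 1/10 s, in which the tool goes at most 50 mm and 8.59 degrees, less where a joint would pass 70% of its speed; a pose out of reach is approached as far as the arm can. A call with a number of a shift or a turn outside -1 to 1 is refused whole. A call with a gripper value outside its range is refused whole. The fingers move at their own pace and stop on an object; "newtons" is the grip in N (left out, the last holds). Time passes only in rows, so rows that repeat a pose let the fingers close. It gives the time, the measured TCP pose, the force, the opening and the grip force at its end, in the units of the state.
- robot.state(): the state, without advancing time (a new reading comes with each control period).
- eyes.capture(name): name is "scene" or "top"; returns (picture, depth): 384x512x3 uint8, red, green, blue; 384x512 float32, mm along the optical axis (not along the pixel's ray), 0 where there is no reading.
- eyes.calibration(name): a dict with "vertical_fov" (degrees; the focal length in pixels is half the picture's height over the tangent of half this angle, whatever the lens; pixels are square), "cx", "cy" (the principal point, pixels), "position" and "orientation" of the camera in the world. Camera axes: x right, y up, looking along -z (the intrinsics and any distortion apply to the point x, -y, -z); pixel columns grow to the right and rows downward; lengths in mm; the calibration is good to about 2 mm. A picture is of the moment at which its call begins. calibration takes no time and is no camera call.
- robot.hand_in(): hands the job in; it is judged then, once.
Trained networks look in the newest picture that a camera, given by its name, has taken for a name from the list of things; names that differ only in an ending like _2 or _b are one class to them, and where a whole thing is asked for, a point or a joint stands for the part that bears it (a point fixed in the world has none). Each returns a list of dicts, best first, with "p" (0 to 1); they miss things now and then, are a little off and sometimes report something else, mostly with a low value. They report only what shows in the picture. A call takes as long as a camera call. They do not tell look-alikes from the thing itself.
- spot_in(camera, thing): "centre" ([column, row] in pixels, amid what is visible of it).
- outline_of(camera, thing): "pixels" (384x512 bool, what is visible of it) and "centre" ([column, row] in pixels, amid what is visible of it).
The state is a dict: "t": time; "q": joint angles; "joint_vel": joint speeds; "joint_efforts": joint torques, N m; "tool_pos": TCP position; "tcp_rot": TCP orientation; "contact_force": force on the tool from outside, world axes, zero at the start; "ft_torque": the same for the moment, N m; "width": opening from 0.0 (shut) to 1.0 (fully open); "gripper_force": force on a finger pad.
Only numpy, scipy, OpenCV 4.12 (cv2) and the standard library are available. Lean on these libraries where they do the work, as an engineer would, in place of code of your own. Each camera call takes 0.05 s, during which the arm holds its last target. There are 200 camera calls.

## Working session

There is one attempt and no reset: what is moved stays moved. The work goes in short steps, Python scripts to look and compute and a tool call to move; the robot and the scene stay as the last step left them, time stands still between calls to the robot, and variables do not carry over. Pictures are saved under pics/ and viewed, at most 10 in all, crops included, and the job is handed in when it is done.

Besides the shell and the picture viewer there is one more tool, called as name(argument=value, ...), one argument or row to a line, values as JSON. play_rows: Moves the arm, as the interface text tells. Its arguments: {"type":"object","properties":{"motion":{"type":"array","items":{"type":"object","properties":{"wx":{"type":"number","minimum":-1,"maximum":1},"wy":{"type":"number","minimum":-1,"maximum":1},"wz":{"type":"number","minimum":-1,"maximum":1},"dx":{"type":"number","minimum":-1,"maximum":1},"dy":{"type":"number","minimum":-1,"maximum":1},"dz":{"type":"number","minimum":-1,"maximum":1},"jaw":{"type":"number"}}}},"newtons":{"type":"number"}},"required":["motion"]}

```bash
ls; mkdir -p pics
cat > h.py <<'E'
import numpy as np, cv2
from scipy.spatial.transform import Rotation as R
from bench import robot, eyes, spot_in, outline_of
def cam(n):
    c=eyes.calibration(n); f=192/np.tan(np.radians(c["vertical_fov"])/2)
    return c,f,R.from_euler('xyz',c["orientation"],degrees=True).as_matrix(),np.array(c["position"])
def pts(n,D):
    c,f,M,p=cam(n); v,u=np.mgrid[0:384,0:512]
    P=np.stack([(u-c["cx"])/f*D,-(v-c["cy"])/f*D,-D],-1)
    W=P@M.T+p; W[D<=0]=np.nan; return W
def proj(n,X):
    c,f,M,p=cam(n); q=(np.asarray(X)-p)@M
    return np.stack([c["cx"]+f*q[...,0]/-q[...,2],c["cy"]-f*q[...,1]/-q[...,2]],-1)
E
python3 - <<'E'
from h import *
print(robot.state())
ims=[]
for n in("scene","top"):
    print(n,eyes.calibration(n))
    im,D=eyes.capture(n); np.savez(n,im=im,D=D); ims.append(im)
    W=pts(n,D)
    for t in("tall_panel","short_panel","rack","fixture","lever_knob","carriage","cam_lever","meter","tape_roll"):
        for o in outline_of(n,t)[:2]:
            q=W[o["pixels"]]; 
            print(n,t,round(o["p"],2),np.round(o["centre"]),np.nanmedian(q,0).round(),np.nanpercentile(q,2,axis=0).round(),np.nanpercentile(q,98,axis=0).round())
cv2.imwrite("pics/a.png",cv2.cvtColor(ims[0],cv2.COLOR_RGB2BGR));cv2.imwrite("pics/b.png",cv2.cvtColor(ims[1],cv2.COLOR_RGB2BGR))
E
```

```text
pics
{'t': 0.0, 'q': array([71.97019421, 26.89716394, -2.78354777, 87.87388295,  1.38125138,
       65.37408316, -4.71664963]), 'joint_vel': array([ 0.0221461 ,  0.01685277,  0.05078368, -0.055554  , -0.00725108,
        0.06074307, -0.06377318]), 'joint_efforts': array([-1.60614891e-04, -5.10304821e+01, -4.71496931e-02, -2.37708807e+01,
        1.04662040e-02,  7.51927349e-03,  4.36134457e-06]), 'tool_pos': array([ 190.16921498, -647.20018588,  302.86172987]), 'tcp_rot': array([-1.79888541e+02,  4.80428340e-03,  1.63740798e+01]), 'contact_force': array([ 0.85216417, -0.36329554,  0.57487821]), 'ft_torque': array([ 0.01004261, -0.03594322,  0.00583103]), 'gripper_force': 0.0, 'width': 0.994679830136179}
scene {'vertical_fov': 47.57141262357691, 'cx': 246.95188756618026, 'cy': 194.16147238875513, 'position': array([1272.31584091,   17.67157249,  910.45399518]), 'orientation': array([39.8844064 ,  1.04095884, 85.81377906])}
scene tall_panel 0.62 [259. 220.] [644.  77.  69.] [596.  63.   1.] [670.  93. 102.]
scene tall_panel 0.6 [351. 159.] [464. 351.  52.] [365. 314.  -1.] [475. 392. 1
[... 1125 characters left out ...]
] [494. 247.  28.] [569. 256.  71.]
top rack 0.68 [176. 227.] [527. 205.  10.] [478. 136.   5.] [581. 264.  39.]
top rack 0.25 [150. 223.] [526. 248.  65.] [494. 247.  29.] [565. 255.  71.]
top fixture 0.8 [325. 225.] [ 530. -119.   15.] [ 443. -247.   11.] [625.   1. 132.]
top lever_knob 0.71 [363. 216.] [ 538. -188.  106.] [ 473. -208.   55.] [ 586. -157.  141.]
top carriage 0.6 [303. 205.] [567. -73.  77.] [ 495. -159.   42.] [591. -32. 118.]
top cam_lever 0.83 [364. 222.] [ 537. -188.  106.] [ 473. -208.   60.] [ 586. -157.  141.]
top meter 0.56 [201. 114.] [781. 154.  30.] [714.  99.  13.] [852. 209.  37.]
top tape_roll 0.91 [284. 302.] [375. -14.  22.] [335. -48.   3.] [417.  38.  26.]
```

View pics/a.png

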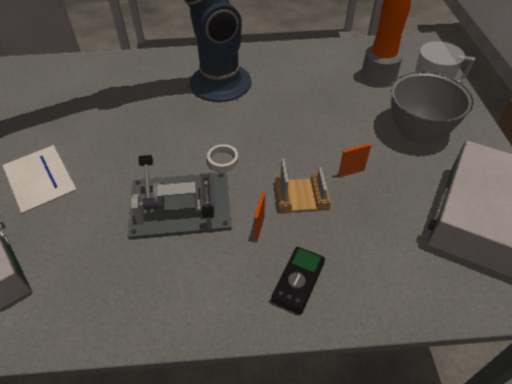

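View pics/b.png

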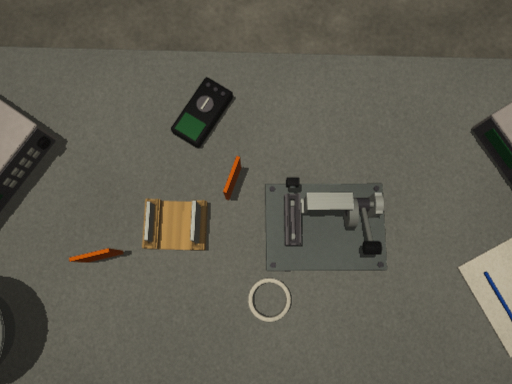

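The scene view shows the orange decoys at (259,218) and (354,160). The rack is at (302,190), with its two grey panels, and the fixture is at (180,205). In the top view the taller rack panel is at (195,221), the short one at (150,221), the slot at (293,220), the sensor head at (292,183) and the knob at (372,248).

Run:
```python
from h import *
S={}
for n in("scene","top"):
    z=np.load(n+".npz"); S[n]=(z["im"],z["D"]); W=pts(n,z["D"])
    x,y,h=W[...,0],W[...,1],W[...,2]
    def rect(m,t):
        q=W[m]; 
        if len(q)<5: print(n,t,len(q));return
        r=cv2.minAreaRect(q[:,:2].astype(np.float32)); print(n,t,len(q),np.round(r[0],1),np.round(r[1],1),round(r[2],1),"z",np.round(np.nanpercentile(q[:,2],[10,50,90]),1),"med",np.median(q,0).round(1))
    rect((x>460)&(x<600)&(y>120)&(y<185)&(h>95)&(h<125),"tall top")
    rect((x>460)&(x<600)&(y>225)&(y<275)&(h>64)&(h<80),"short top")
    rect((x>430)&(x<640)&(y>-270)&(y<20)&(h>11)&(h<21),"base")
    rect((x>460)&(x<660)&(y>-100)&(y<20)&(h>50)&(h<78),"carriage")
    rect((x>590)&(x<680)&(y>-80)&(y<-20)&(h>78)&(h<95),"sensor")
    im=z["im"].astype(int)
    rect((x>440)&(x<530)&(y>-240)&(y<-165)&(h>40)&(im.sum(2)<110),"knob")
    rect((x>470)&(x<590)&(y>110)&(y<290)&(h>5)&(h<14),"rackfloor")
im=S["top"][0][165:280,130:400]
cv2.imwrite("pics/c.png",cv2.cvtColor(cv2.resize(im,(780,332),interpolation=cv2.INTER_CUBIC),cv2.COLOR_RGB2BGR))
```

```text
scene tall top 105 [535.  150.2] [ 8.  79.2] 89.7 z [100.4 109.2 111.2] med [541.7 149.6 109.2]
scene short top 84 [537.  250.3] [80.7  8.3] 0.2 z [66.8 69.2 72. ] med [538.2 249.6  69.2]
scene base 3710 [ 537.6 -125.7] [193.7 260.4] 1.6 z [13.3 15.5 17.8] med [ 570.6 -124.1   15.5]
scene carriage 453 [562.5 -56.8] [138.4  46.9] 1.2 z [56.9 69.5 75.3] med [559.8 -51.8  69.5]
scene sensor 91 [608.5 -54.2] [52.3 28. ] 25.4 z [81.3 84.8 87.4] med [622.5 -48.5  84.8]
scene knob 108 [ 490.6 -195.2] [29.9 21.1] 89.4 z [130.  137.3 140.7] med [ 493.1 -194.5  137.3]
scene rackfloor 820 [541.  189.4] [126.2 126.8] 14.8 z [ 7.2  9.5 12. ] med [539.6 201.5   9.5]
top tall top 194 [530.6 152. ] [ 8.5 78.6] 89.6 z [102.1 108.1 110.3] med [529.4 151.3 108.1]
top short top 165 [531.3 251.7] [ 8.9 79. ] 89.9 z [66.  68.1 70. ] med [531.1 251.5  68.1]
top base 7094 [ 534.7 -124.4] [188.4 259.5] 1.3 z [12.4 14.4 16.7] med [ 512.2 -118.9   14.4]
top carriage 772 [556.9 -55.5] [134.4  46.8] 1.7 z [57.2 68.5 74.6] med [546.  -49.4  68.5]
top sensor 110 [616.9 -47.1] [19.  25.3] 1.5 z [80.9 84.1 86.5] med [617.1 -46.9  84.1]
top knob 234 [ 484.3 -194.4] [25.5 31.8] 1.8 z [130.3 137.1 140.3] med [ 482.9 -192.5  137.1]
top rackfloor 1449 [530.  196.3] [120.8 106.3] 89.7 z [ 6.3  8.5 10.8] med [528.4 203.8   8.5]
```

View pics/c.png

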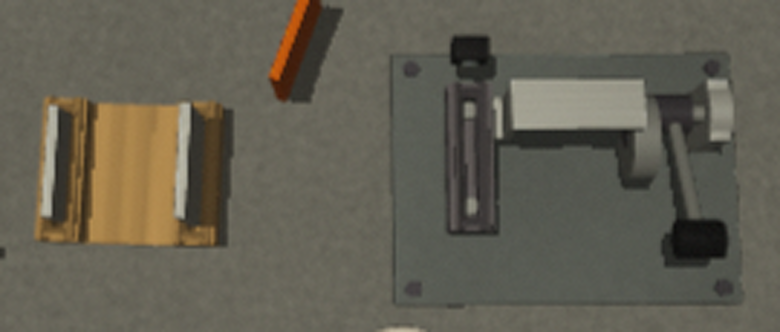

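Turning to yaw 0 first, then moving over in 100 mm steps.

play_rows(
  motion=[
    {"wz": 0.0955,"jaw": -1},
    {"wz": 0.182},
    {"wz": 0.182},
    {"wz": 0.182},
  ],
)

```text
invalid input
```

play_rows(
  motion=[
    {"dx": 0.5,"dy": -0.5},
    {"dx": 1,"dy": -1},
    {"dx": 1,"dy": -1},
    {"dx": 1,"dy": -1},
  ],
)

```text
invalid input
```

play_rows(
  motion=[
    {"dx": 0.5,"dy": -0.5},
    {"dx": 1,"dy": -1},
    {"dx": 1,"dy": -1},
    {"dx": 1,"dy": -1},
  ],
)

```text
invalid input
```

Run:
```python
from h import *
for n in("scene","top"):
    z=np.load(n+".npz"); W=pts(n,z["D"]);x,y,h=W[...,0],W[...,1],W[...,2]
    for a in range(-170,-20,15):
        m=(x>500)&(x<640)&(y>a)&(y<a+15)&(h>30)
        print(n,a,m.sum(),np.percentile(W[m],[2,98],axis=0).round() if m.sum()>3 else "")
```

```text
scene -170 149 [[ 542. -170.   59.]
 [ 595. -155.  119.]]
scene -155 73 [[ 563. -154.  112.]
 [ 596. -141.  121.]]
scene -140 73 [[ 560. -139.  114.]
 [ 595. -125.  121.]]
scene -125 74 [[ 561. -124.  112.]
 [ 595. -110.  120.]]
scene -110 77 [[ 561. -110.  114.]
 [ 594.  -95.  120.]]
scene -95 70 [[560. -94. 113.]
 [593. -81. 120.]]
scene -80 135 [[514. -80.  42.]
 [592. -67. 119.]]
scene -65 260 [[501. -65.  43.]
 [631. -51.  87.]]
scene -50 266 [[501. -50.  37.]
 [631. -35.  87.]]
scene -35 34 [[524. -35.  38.]
 [608. -33.  72.]]
top -170 289 [[ 528. -169.   55.]
 [ 589. -156.  118.]]
top -155 126 [[ 559. -155.  112.]
 [ 591. -141.  119.]]
top -140 134 [[ 559. -140.  113.]
 [ 591. -125.  119.]]
top -125 124 [[ 558. -124.  113.]
 [ 590. -110.  119.]]
top -110 129 [[ 558. -110.  113.]
 [ 590.  -96.  119.]]
top -95 134 [[557. -94. 113.]
 [590. -80. 119.]]
top -80 173 [[558. -79.  45.]
 [589. -67. 118.]]
top -65 393 [[503. -64.  43.]
 [622. -51.  86.]]
top -50 377 [[503. -50.  42.]
 [624. -35.  86.]]
top -35 123 [[507. -35.  36.]
 [622. -31.  85.]]
```

play_rows(
  motion=[
    {"wx": 0,"wy": 0,"wz": 0.0955,"dx": 0,"dy": 0,"dz": 0,"jaw": -1},
    {"wx": 0,"wy": 0,"wz": 0.182,"dx": 0,"dy": 0,"dz": 0,"jaw": -1},
    {"wx": 0,"wy": 0,"wz": 0.182,"dx": 0,"dy": 0,"dz": 0,"jaw": -1},
  ],
)

```text
t: 1.3
tool_pos: [190.4, -647.6, 303.9]
tcp_rot: [180.0, 0.0, 0.0]
contact_force: [-0.7, -0.2, 0.3]
width: 0.999
gripper_force: 0.0
```

play_rows(
  motion=[
    {"wx": 0,"wy": 0,"wz": 0,"dx": 0.4,"dy": -0.4,"dz": 0,"jaw": -1},
    {"wx": 0,"wy": 0,"wz": 0,"dx": 0.7,"dy": -0.7,"dz": 0,"jaw": -1},
    {"wx": 0,"wy": 0,"wz": 0,"dx": 1,"dy": -1,"dz": 0,"jaw": -1},
  ],
)

```text
t: 1.6
tool_pos: [292.1, -545.8, 304.0]
tcp_rot: [-180.0, -0.0, 0.2]
contact_force: [1.1, -0.7, -0.3]
width: 1.004
gripper_force: 0.0
```

play_rows(
  motion=[
    {"wx": 0,"wy": 0,"wz": 0,"dx": 0.4,"dy": -0.4,"dz": 0,"jaw": -1},
    {"wx": 0,"wy": 0,"wz": 0,"dx": 0.7,"dy": -0.7,"dz": 0,"jaw": -1},
    {"wx": 0,"wy": 0,"wz": 0,"dx": 1,"dy": -1,"dz": 0,"jaw": -1},
  ],
)

```text
t: 1.9
tool_pos: [392.3, -445.3, 304.3]
tcp_rot: [180.0, -0.1, 0.3]
contact_force: [0.5, -1.2, -0.1]
width: 1.004
gripper_force: 0.0
```

play_rows(
  motion=[
    {"wx": 0,"wy": 0,"wz": 0,"dx": 0.4,"dy": -0.4,"dz": 0,"jaw": -1},
    {"wx": 0,"wy": 0,"wz": 0,"dx": 0.7,"dy": -0.7,"dz": 0,"jaw": -1},
    {"wx": 0,"wy": 0,"wz": 0,"dx": 1,"dy": -1,"dz": 0,"jaw": -1},
  ],
)

```text
t: 2.2
tool_pos: [492.2, -345.3, 304.3]
tcp_rot: [-180.0, -0.1, 0.3]
contact_force: [-1.1, -0.4, 0.0]
width: 1.002
gripper_force: 0.0
```

play_rows(
  motion=[
    {"wx": 0,"wy": 0,"wz": 0,"dx": 0.1,"dy": -0.4,"dz": 0,"jaw": -1},
    {"wx": 0,"wy": 0,"wz": 0,"dx": 0.2,"dy": -0.7,"dz": 0,"jaw": -1},
    {"wx": 0,"wy": 0,"wz": 0,"dx": 0.28,"dy": -1,"dz": 0,"jaw": -1},
  ],
)

```text
t: 2.5
tool_pos: [519.0, -245.8, 304.0]
tcp_rot: [180.0, -0.0, 0.3]
contact_force: [0.8, -0.0, -0.1]
width: 0.997
gripper_force: 0.0
```

play_rows(
  motion=[
    {"wx": 0,"wy": 0,"wz": 0,"dx": 0,"dy": -0.4,"dz": 0,"jaw": -1},
    {"wx": 0,"wy": 0,"wz": 0,"dx": 0,"dy": -0.7,"dz": 0,"jaw": -1},
    {"wx": 0,"wy": 0,"wz": 0,"dx": 0,"dy": -1,"dz": 0,"jaw": -1},
  ],
)

```text
t: 2.8
tool_pos: [518.4, -146.0, 304.1]
tcp_rot: [180.0, -0.0, 0.2]
contact_force: [0.8, 0.2, 0.2]
width: 1.003
gripper_force: 0.0
```

play_rows(
  motion=[
    {"wx": 0,"wy": 0,"wz": 0,"dx": 0,"dy": -0.4,"dz": 0,"jaw": -1},
    {"wx": 0,"wy": 0,"wz": 0,"dx": 0,"dy": -0.7,"dz": 0,"jaw": -1},
    {"wx": 0,"wy": 0,"wz": 0,"dx": 0,"dy": -1,"dz": 0,"jaw": -1},
  ],
)

```text
t: 3.1
tool_pos: [518.2, -46.1, 304.2]
tcp_rot: [180.0, -0.0, 0.2]
contact_force: [0.3, -0.2, -0.7]
width: 1.002
gripper_force: 0.0
```

play_rows(
  motion=[
    {"wx": 0,"wy": 0,"wz": 0,"dx": 0,"dy": -0.4,"dz": 0,"jaw": -1},
    {"wx": 0,"wy": 0,"wz": 0,"dx": 0,"dy": -0.7,"dz": 0,"jaw": -1},
    {"wx": 0,"wy": 0,"wz": 0,"dx": 0,"dy": -1,"dz": 0,"jaw": -1},
  ],
)

```text
t: 3.4
tool_pos: [518.3, 53.9, 304.2]
tcp_rot: [180.0, -0.0, 0.2]
contact_force: [-0.0, -0.4, 0.5]
width: 0.999
gripper_force: 0.0
```

play_rows(
  motion=[
    {"wx": 0,"wy": 0,"wz": 0,"dx": 0,"dy": -0.4,"dz": 0,"jaw": -1},
    {"wx": 0,"wy": 0,"wz": 0,"dx": 0,"dy": -0.8,"dz": 0.4,"jaw": -1},
    {"wx": 0,"wy": 0,"wz": 0,"dx": 0,"dy": -0.99,"dz": 0.7,"jaw": -1},
    {"wx": 0,"wy": 0,"wz": 0,"dx": 0,"dy": -0.99,"dz": 0.7,"jaw": -1},
    {"wx": 0,"wy": 0,"wz": 0,"dx": 0,"dy": -0.99,"dz": 0.7,"jaw": -1},
  ],
)

```text
t: 3.9
tool_pos: [518.4, 151.3, 233.7]
tcp_rot: [180.0, 0.1, 0.2]
contact_force: [0.8, -1.1, 0.4]
width: 1.0
gripper_force: 0.0
```

play_rows(
  motion=[
    {"wx": 0,"wy": 0,"wz": 0,"dx": 0,"dy": 0,"dz": 0.4,"jaw": -1},
    {"wx": 0,"wy": 0,"wz": 0,"dx": 0,"dy": 0,"dz": 0.6,"jaw": -1},
    {"wx": 0,"wy": 0,"wz": 0,"dx": 0,"dy": 0,"dz": 0.82,"jaw": -1},
    {"wx": 0,"wy": 0,"wz": 0,"dx": 0,"dy": 0,"dz": 0.82,"jaw": -1},
  ],
)

```text
t: 4.3
tool_pos: [518.3, 149.1, 151.0]
tcp_rot: [179.9, 0.1, -0.1]
contact_force: [-0.6, -0.3, 0.2]
width: 1.0
gripper_force: 0.0
```

Run:
```python
from h import *
ims=[]
for n in("scene","top"):
    im,D=eyes.capture(n); np.savez(n+"2",im=im,D=D)
    a=(250,130) if n=="scene" else (110,150)
    ims.append(cv2.resize(im[a[1]:a[1]+120,a[0]:a[0]+120],(400,400),interpolation=cv2.INTER_CUBIC))
cv2.imwrite("pics/d.png",cv2.cvtColor(np.hstack(ims),cv2.COLOR_RGB2BGR))
```

```text
(no output)
```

View pics/d.png

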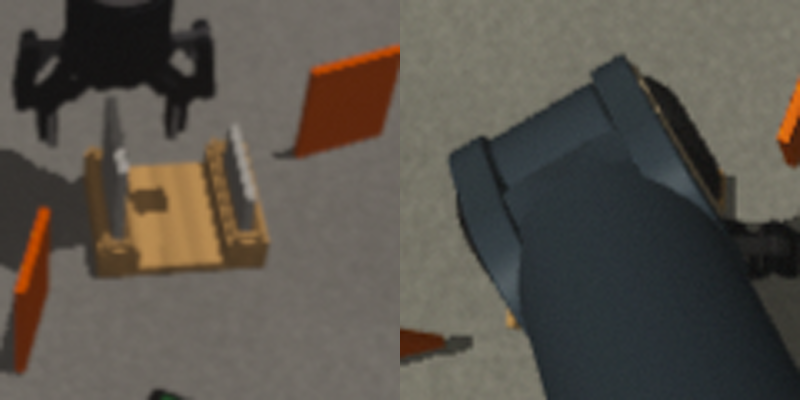

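In the scene crop (left), the tall panel at (115,170) stands between the open fingers at (45,120) and (180,120). In the top view the arm hides the grasp. Closing now.

play_rows(
  motion=[
    {"wx": 0,"wy": 0,"wz": 0,"dx": 0,"dy": 0,"dz": 0,"jaw": 1},
    {"wx": 0,"wy": 0,"wz": 0,"dx": 0,"dy": 0,"dz": 0,"jaw": 1},
    {"wx": 0,"wy": 0,"wz": 0,"dx": 0,"dy": 0,"dz": 0,"jaw": 1},
    {"wx": 0,"wy": 0,"wz": 0,"dx": 0,"dy": 0,"dz": 0,"jaw": 1},
    {"wx": 0,"wy": 0,"wz": 0,"dx": 0,"dy": 0,"dz": 0,"jaw": 1},
  ],
  newtons=50,
)

```text
t: 4.9
tool_pos: [518.5, 151.4, 152.1]
tcp_rot: [-180.0, -0.0, 0.0]
contact_force: [0.1, -0.2, -0.5]
width: 0.141
gripper_force: 0.0
```

play_rows(
  motion=[
    {"wx": 0,"wy": 0,"wz": 0,"dx": 0,"dy": 0,"dz": 0,"jaw": 1},
    {"wx": 0,"wy": 0,"wz": 0,"dx": 0,"dy": 0,"dz": 0,"jaw": 1},
    {"wx": 0,"wy": 0,"wz": 0,"dx": 0,"dy": 0,"dz": 0,"jaw": 1},
    {"wx": 0,"wy": 0,"wz": 0,"dx": 0,"dy": 0,"dz": 0,"jaw": 1},
    {"wx": 0,"wy": 0,"wz": 0,"dx": 0,"dy": 0,"dz": 0,"jaw": 1},
  ],
  newtons=50,
)

```text
t: 5.4
tool_pos: [518.5, 151.4, 152.2]
tcp_rot: [180.0, -0.0, 0.0]
contact_force: [-1.4, -0.8, 6.2]
width: 0.084
gripper_force: 49.7
```

play_rows(
  motion=[
    {"wx": 0,"wy": 0,"wz": 0,"dx": 0,"dy": 0,"dz": -0.15,"jaw": 1},
    {"wx": 0,"wy": 0,"wz": 0,"dx": 0,"dy": 0,"dz": -0.35,"jaw": 1},
    {"wx": 0,"wy": 0,"wz": 0,"dx": 0,"dy": 0,"dz": -0.6,"jaw": 1},
    {"wx": 0,"wy": 0,"wz": 0,"dx": 0,"dy": 0,"dz": -0.85,"jaw": 1},
    {"wx": 0,"wy": 0,"wz": 0,"dx": 0,"dy": 0,"dz": -1,"jaw": 1},
  ],
)

```text
t: 5.9
tool_pos: [518.6, 151.4, 252.9]
tcp_rot: [-180.0, -0.1, -0.0]
contact_force: [0.4, -0.1, -1.6]
width: 0.089
gripper_force: 48.8
```

play_rows(
  motion=[
    {"wx": 0,"wy": 0,"wz": 0,"dx": 0,"dy": 0.15,"dz": 0,"jaw": 1},
    {"wx": 0,"wy": 0,"wz": 0,"dx": 0,"dy": 0.4,"dz": 0,"jaw": 1},
    {"wx": 0,"wy": 0,"wz": 0,"dx": 0,"dy": 0.7,"dz": 0,"jaw": 1},
    {"wx": 0,"wy": 0,"wz": 0,"dx": 0,"dy": 1,"dz": 0,"jaw": 1},
  ],
)

```text
t: 6.3
tool_pos: [517.2, 48.9, 250.0]
tcp_rot: [179.9, 0.2, -0.0]
contact_force: [-0.3, 0.0, -1.7]
width: 0.087
gripper_force: 48.8
```

play_rows(
  motion=[
    {"wx": 0,"wy": 0,"wz": 0,"dx": 0.05,"dy": 0.3,"dz": 0,"jaw": 1},
    {"wx": 0,"wy": 0,"wz": -0.016,"dx": 0.1,"dy": 0.6,"dz": 0,"jaw": 1},
    {"wx": 0,"wy": 0,"wz": -0.016,"dx": 0.16,"dy": 0.85,"dz": 0,"jaw": 1},
    {"wx": 0,"wy": 0,"wz": -0.016,"dx": 0.16,"dy": 1,"dz": 0,"jaw": 1},
    {"wx": 0,"wy": 0,"wz": -0.016,"dx": 0.16,"dy": 1,"dz": 0,"jaw": 1},
  ],
)

```text
t: 6.8
tool_pos: [533.1, -52.8, 249.9]
tcp_rot: [179.9, 0.2, 1.1]
contact_force: [0.2, 0.3, -1.1]
width: 0.086
gripper_force: 48.9
```

play_rows(
  motion=[
    {"wx": 0,"wy": 0,"wz": 0,"dx": 0,"dy": 0.008,"dz": 0.1,"jaw": 1},
    {"wx": 0,"wy": 0,"wz": 0,"dx": 0,"dy": 0.008,"dz": 0.25,"jaw": 1},
    {"wx": 0,"wy": 0,"wz": 0,"dx": 0,"dy": 0.008,"dz": 0.3,"jaw": 1},
    {"wx": 0,"wy": 0,"wz": 0,"dx": 0,"dy": 0.008,"dz": 0.3,"jaw": 1},
  ],
)

```text
t: 7.2
tool_pos: [533.5, -48.4, 220.4]
tcp_rot: [-180.0, 0.2, 1.5]
contact_force: [0.3, -0.2, -1.4]
width: 0.089
gripper_force: 48.8
```

Run:
```python
from h import *
ims=[]
print(robot.state()["tool_pos"])
for n in("scene","top"):
    im,D=eyes.capture(n); np.savez(n+"3",im=im,D=D)
    W=pts(n,D);x,y,h=W[...,0],W[...,1],W[...,2]
    for a,b in((82,100),(100,120),(120,140)):
        q=W[(x>490)&(x<610)&(y>-66)&(y<-30)&(h>a)&(h<b)]
        print(n,a,len(q),np.percentile(q,[3,50,97],axis=0).round(1) if len(q)>4 else "")
    a=(140,150) if n=="scene" else (240,150)
    ims.append(cv2.resize(im[a[1]:a[1]+100,a[0]:a[0]+100],(400,400),interpolation=cv2.INTER_CUBIC))
cv2.imwrite("pics/e.png",cv2.cvtColor(np.hstack(ims),cv2.COLOR_RGB2BGR))
```

```text
[533.46457298 -48.39866306 220.4020583 ]
scene 82 22 [[539.1 -50.5  83.6]
 [586.8 -45.1  92.6]
 [588.8 -43.8  98.2]]
scene 100 28 [[512.2 -50.9 101.4]
 [586.4 -45.5 109.2]
 [588.8 -43.6 118.3]]
scene 120 26 [[554.  -50.8 121.3]
 [586.8 -45.9 129.7]
 [589.1 -43.5 137.7]]
top 82 0 
top 100 0 
top 120 0
```

View pics/e.png

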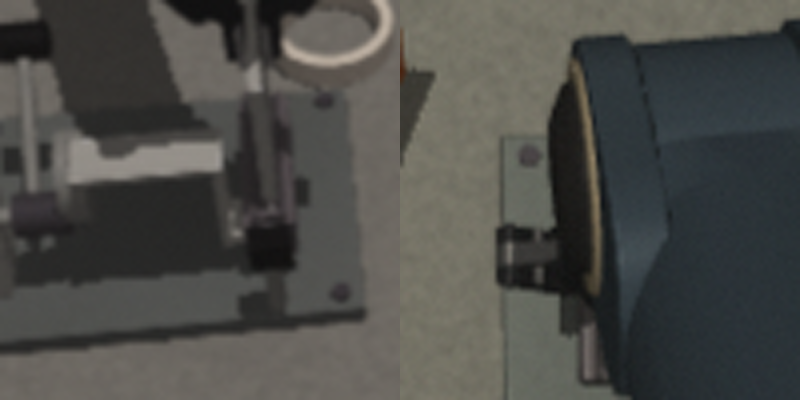

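Run:
```python
from h import *
print(robot.state()["tool_pos"],robot.state()["tcp_rot"])
for n in("scene","top"):
    z=np.load(n+".npz");W=pts(n,z["D"]);x,y,h=W[...,0],W[...,1],W[...,2]
    for a in(510,525,540,555,570,585):
        m=(x>a)&(x<a+15)&(y>-78)&(y<-20)&(h>60)&(h<76)
        q=W[m]; f=W[(x>a)&(x<a+15)&(y>-62)&(y<-38)&(h>33)&(h<48)]
        print(n,a,len(q),np.percentile(q[:,1],[0,3,97,100]).round(1),"floor",len(f),np.median(f,0).round(1) if len(f) else "")
    q=W[(x>490)&(x<605)&(y>-70)&(y<-20)&(h>64)&(h<70)]
    print(np.percentile(q,[0,2,98,100],axis=0).round(1))
```

```text
[534.46863831 -48.72601346 221.84665641] [-1.79988141e+02  8.96913023e-04  1.51139071e+00]
scene 510 32 [-66.9 -66.5 -35.9 -35.7] floor 11 [517.8 -51.   44.6]
scene 525 33 [-64.5 -64.4 -36.  -35.9] floor 12 [533.  -51.   45.3]
scene 540 39 [-64.7 -64.6 -34.2 -34.2] floor 13 [546.2 -51.1  44.5]
scene 555 46 [-74.6 -70.9 -34.3 -34.1] floor 10 [559.6 -48.9  45.5]
scene 570 40 [-74.5 -74.4 -34.5 -34.4] floor 0 
scene 585 63 [-77.6 -76.7 -34.4 -32.7] floor 0 
[[493.1 -67.1  64.1]
 [497.1 -66.9  64.2]
 [597.4 -34.3  69.8]
 [598.3 -32.7  69.9]]
top 510 74 [-64.1 -63.9 -33.3 -33.3] floor 19 [519.5 -49.4  44.2]
top 525 84 [-64.  -63.8 -33.1 -32.9] floor 26 [532.4 -51.1  43.6]
top 540 81 [-64.  -63.8 -32.6 -32.5] floor 28 [547.1 -50.1  44.2]
top 555 91 [-76.5 -73.3 -32.5 -32.3] floor 28 [562.4 -50.   43.7]
top 570 85 [-72.9 -67.9 -32.2 -32. ] floor 6 [570.8 -51.8  45. ]
top 585 75 [-61.8 -61.5 -32.2 -32. ] floor 4 [585.7 -47.7  45. ]
[[490.7 -66.   64. ]
 [491.1 -64.   64.2]
 [594.2 -32.2  69.8]
 [595.3 -32.   70. ]]
```

play_rows(
  motion=[
    {"wx": 0,"wy": 0,"wz": 0,"dx": -0.025,"dy": 0.004,"dz": 0,"jaw": 1},
    {"wx": 0,"wy": 0,"wz": 0,"dx": -0.025,"dy": 0.004,"dz": 0.05,"jaw": 1},
    {"wx": 0,"wy": 0,"wz": 0,"dx": -0.025,"dy": 0.004,"dz": 0.1,"jaw": 1},
    {"wx": 0,"wy": 0,"wz": 0,"dx": -0.025,"dy": 0.004,"dz": 0.14,"jaw": 1},
    {"wx": 0,"wy": 0,"wz": 0,"dx": -0.025,"dy": 0.004,"dz": 0.14,"jaw": 1},
  ],
)

```text
t: 7.8
tool_pos: [531.5, -50.0, 207.1]
tcp_rot: [-180.0, 0.1, 1.4]
contact_force: [-0.0, 0.8, -2.2]
width: 0.082
gripper_force: 48.9
```

play_rows(
  motion=[
    {"wx": 0,"wy": 0,"wz": 0,"dx": 0,"dy": 0,"dz": 0.02,"jaw": 1},
    {"wx": 0,"wy": 0,"wz": 0,"dx": 0,"dy": 0,"dz": 0.04,"jaw": 1},
    {"wx": 0,"wy": 0,"wz": 0,"dx": 0,"dy": 0,"dz": 0.04,"jaw": 1},
  ],
)

```text
t: 8.1
tool_pos: [531.8, -49.9, 203.7]
tcp_rot: [180.0, 0.0, 1.4]
contact_force: [-1.1, 0.5, -0.8]
width: 0.09
gripper_force: 48.9
```

play_rows(
  motion=[
    {"wx": 0,"wy": 0,"wz": 0,"dx": 0,"dy": -0.006,"dz": 0,"jaw": 1},
    {"wx": 0,"wy": 0,"wz": 0,"dx": 0,"dy": -0.006,"dz": 0.02,"jaw": 1},
    {"wx": 0,"wy": 0,"wz": 0,"dx": 0,"dy": -0.006,"dz": 0.04,"jaw": 1},
    {"wx": 0,"wy": 0,"wz": 0,"dx": 0,"dy": -0.006,"dz": 0.06,"jaw": 1},
  ],
)

```text
t: 8.5
tool_pos: [531.9, -49.3, 197.8]
tcp_rot: [180.0, -0.0, 1.4]
contact_force: [-0.6, 0.1, -2.3]
width: 0.084
gripper_force: 48.9
```

play_rows(
  motion=[
    {"wx": 0,"wy": 0,"wz": 0,"dx": 0,"dy": 0,"dz": 0.02,"jaw": 1},
    {"wx": 0,"wy": 0,"wz": 0,"dx": 0,"dy": 0,"dz": 0.04,"jaw": 1},
    {"wx": 0,"wy": 0,"wz": 0,"dx": 0,"dy": 0,"dz": 0.05,"jaw": 1},
  ],
)

```text
t: 8.8
tool_pos: [531.8, -49.4, 192.6]
tcp_rot: [180.0, 0.0, 1.4]
contact_force: [1.1, 0.1, -1.6]
width: 0.084
gripper_force: 48.9
```

play_rows(
  motion=[
    {"wx": 0,"wy": 0,"wz": 0,"dx": 0,"dy": 0,"dz": 0.015,"jaw": 1},
    {"wx": 0,"wy": 0,"wz": 0,"dx": 0,"dy": 0,"dz": 0.03,"jaw": 1},
    {"wx": 0,"wy": 0,"wz": 0,"dx": 0,"dy": 0,"dz": 0.04,"jaw": 1},
    {"wx": 0,"wy": 0,"wz": 0,"dx": 0,"dy": 0,"dz": 0.04,"jaw": 1},
  ],
)

```text
t: 9.2
tool_pos: [531.8, -49.3, 188.8]
tcp_rot: [180.0, 0.0, 1.4]
contact_force: [0.8, -0.0, -1.5]
width: 0.088
gripper_force: 48.9
```

play_rows(
  motion=[
    {"wx": 0,"wy": 0,"wz": 0,"dx": 0,"dy": 0,"dz": 0.01,"jaw": 1},
    {"wx": 0,"wy": 0,"wz": 0,"dx": 0,"dy": 0,"dz": 0.015,"jaw": 1},
    {"wx": 0,"wy": 0,"wz": 0,"dx": 0,"dy": 0,"dz": 0.015,"jaw": 1},
  ],
)

```text
t: 9.5
tool_pos: [532.0, -49.3, 187.7]
tcp_rot: [180.0, -0.0, 1.4]
contact_force: [-1.0, -0.7, 0.2]
width: 0.084
gripper_force: 49.3
```

play_rows(
  motion=[
    {"wx": 0,"wy": 0,"wz": 0,"dx": 0,"dy": 0,"dz": 0.01,"jaw": 1},
    {"wx": 0,"wy": 0,"wz": 0,"dx": 0,"dy": 0,"dz": 0.01,"jaw": 1},
  ],
)

```text
t: 9.7
tool_pos: [532.0, -49.3, 186.7]
tcp_rot: [180.0, -0.0, 1.4]
contact_force: [-0.4, -0.2, 2.1]
width: 0.086
gripper_force: 49.4
```

play_rows(
  motion=[
    {"wx": 0,"wy": 0,"wz": 0,"dx": 0,"dy": 0,"dz": 0.01,"jaw": 1},
    {"wx": 0,"wy": 0,"wz": 0,"dx": 0,"dy": 0,"dz": 0.02,"jaw": 1},
    {"wx": 0,"wy": 0,"wz": 0,"dx": 0,"dy": 0,"dz": 0.02,"jaw": 1},
  ],
)

```text
t: 10.0
tool_pos: [532.0, -49.3, 184.5]
tcp_rot: [180.0, -0.0, 1.4]
contact_force: [-2.0, 0.3, 4.0]
width: 0.084
gripper_force: 49.8
```

play_rows(
  motion=[
    {"wx": 0,"wy": 0,"wz": 0,"dx": 0,"dy": 0,"dz": 0.01,"jaw": 1},
    {"wx": 0,"wy": 0,"wz": 0,"dx": 0,"dy": 0,"dz": 0.02,"jaw": 1},
    {"wx": 0,"wy": 0,"wz": 0,"dx": 0,"dy": 0,"dz": 0.02,"jaw": 1},
  ],
)

```text
t: 10.3
tool_pos: [532.0, -49.3, 182.6]
tcp_rot: [180.0, -0.0, 1.4]
contact_force: [-1.5, -0.3, 5.1]
width: 0.087
gripper_force: 50.0
```

Run:
```python
from h import *
ims=[]
for n in("scene","top"):
    im,D=eyes.capture(n); np.savez(n+"4",im=im,D=D)
    W=pts(n,D);x,y,h=W[...,0],W[...,1],W[...,2]
    for t in("knob","rim"):
        m=(x>440)&(x<530)&(y>-240)&(y<-165)&(h>40)&(im.astype(int).sum(2)<110) if t=="knob" else (x>490)&(x<605)&(y>-40)&(y<-30)&(h>55)&(h<80)
        print(n,t,m.sum(),np.percentile(W[m],[3,50,97],axis=0).round(1).tolist() if m.sum()>3 else "")
    a=(140,150) if n=="scene" else (240,150)
    ims.append(cv2.resize(im[a[1]:a[1]+100,a[0]:a[0]+100],(400,400),interpolation=cv2.INTER_CUBIC))
cv2.imwrite("pics/f.png",cv2.cvtColor(np.hstack(ims),cv2.COLOR_RGB2BGR))
```

```text
scene knob 99 [[467.7, -208.3, 101.9], [479.8, -193.1, 111.3], [487.0, -181.0, 116.8]]
scene rim 86 [[497.9, -39.7, 58.0], [557.7, -36.9, 62.5], [598.3, -33.0, 71.0]]
top knob 48 [[463.1, -209.6, 99.7], [475.5, -205.9, 111.8], [484.8, -201.0, 115.3]]
top rim 46 [[491.1, -39.3, 56.2], [503.6, -35.8, 61.3], [517.9, -33.5, 70.0]]
```

View pics/f.png

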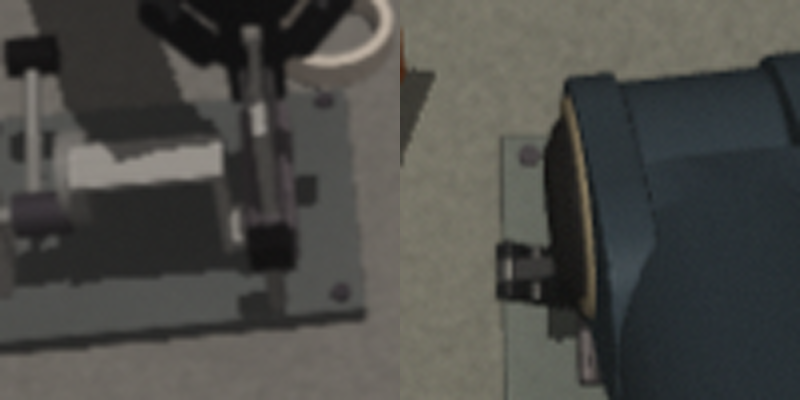

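The knob dropped (top from about 140 to 116 mm), so the panel sits on the slot floor and was pushing the carriage down. It's home, so I'm releasing it and rising.

play_rows(
  motion=[
    {"wx": 0,"wy": 0,"wz": 0,"dx": 0,"dy": 0,"dz": 0,"jaw": 0.3},
    {"wx": 0,"wy": 0,"wz": 0,"dx": 0,"dy": 0,"dz": 0,"jaw": 0.3},
    {"wx": 0,"wy": 0,"wz": 0,"dx": 0,"dy": 0,"dz": 0,"jaw": 0.3},
    {"wx": 0,"wy": 0,"wz": 0,"dx": 0,"dy": 0,"dz": 0,"jaw": 0.3},
    {"wx": 0,"wy": 0,"wz": 0,"dx": 0,"dy": 0,"dz": 0,"jaw": 0.3},
  ],
)

```text
t: 10.9
tool_pos: [531.9, -49.3, 182.3]
tcp_rot: [180.0, 0.0, 1.4]
contact_force: [0.6, -0.2, -0.0]
width: 0.351
gripper_force: 0.0
```

play_rows(
  motion=[
    {"wx": 0,"wy": 0,"wz": 0,"dx": 0,"dy": 0,"dz": -0.2,"jaw": 0.3},
    {"wx": 0,"wy": 0,"wz": 0,"dx": 0,"dy": 0,"dz": -0.5,"jaw": 0.3},
    {"wx": 0,"wy": 0,"wz": 0,"dx": 0,"dy": 0,"dz": -0.8,"jaw": -0.2},
    {"wx": 0,"wy": 0,"wz": 0,"dx": 0,"dy": 0,"dz": -1,"jaw": -1},
  ],
)

```text
t: 11.3
tool_pos: [532.5, -49.2, 284.5]
tcp_rot: [180.0, -0.2, 1.4]
contact_force: [-0.1, -0.2, -0.2]
width: 0.68
gripper_force: 0.0
```

play_rows(
  motion=[
    {"wx": 0,"wy": 0,"wz": 0,"dx": -0.4,"dy": 0,"dz": 0,"jaw": -1},
    {"wx": 0,"wy": 0,"wz": 0,"dx": -0.6,"dy": 0.4,"dz": 0,"jaw": -1},
    {"wx": 0,"wy": 0,"wz": 0,"dx": -0.6,"dy": 0.7,"dz": 0,"jaw": -1},
    {"wx": 0,"wy": 0,"wz": 0,"dx": -0.6,"dy": 1,"dz": 0,"jaw": -1},
  ],
)

```text
t: 11.7
tool_pos: [473.7, -152.0, 282.8]
tcp_rot: [180.0, -0.0, 1.4]
contact_force: [0.7, 0.4, 0.2]
width: 0.998
gripper_force: 0.0
```

Run:
```python
from h import *
ims=[]
s=robot.state();print(s["tool_pos"],s["width"])
for n in("scene","top"):
    im,D=eyes.capture(n); np.savez(n+"5",im=im,D=D)
    W=pts(n,D);x,y,h=W[...,0],W[...,1],W[...,2]
    M={"knob":(x>440)&(x<530)&(y>-240)&(y<-165)&(h>40)&(h<180)&(im.astype(int).sum(2)<110),"panel":(x>490)&(x<600)&(y>-64)&(y<-36)&(h>122)&(h<150),"rim":(x>530)&(x<600)&(y>-40)&(y<-30)&(h>55)&(h<80)}
    for t,m in M.items():
        print(n,t,m.sum(),np.percentile(W[m],[3,50,97],axis=0).round(1).tolist() if m.sum()>3 else "")
    a=(110,130) if n=="scene" else (260,150)
    ims.append(cv2.resize(im[a[1]:a[1]+130,a[0]:a[0]+130],(400,400),interpolation=cv2.INTER_CUBIC))
cv2.imwrite("pics/g.png",cv2.cvtColor(np.hstack(ims),cv2.COLOR_RGB2BGR))
```

```text
[ 473.69268916 -151.9556654   282.82731294] 0.9981320882356638
scene knob 122 [[467.3, -210.4, 96.8], [481.3, -195.2, 110.7], [488.0, -181.1, 116.5]]
scene panel 105 [[512.2, -52.4, 124.0], [557.5, -48.8, 139.7], [587.2, -45.1, 142.5]]
scene rim 64 [[532.6, -39.6, 57.5], [569.5, -36.9, 63.3], [597.5, -32.9, 72.1]]
top knob 1 
top panel 204 [[505.5, -50.9, 124.4], [543.7, -46.8, 138.8], [580.8, -43.3, 141.6]]
top rim 123 [[532.2, -38.8, 59.2], [562.8, -36.1, 64.8], [592.7, -32.6, 69.8]]
```

View pics/g.png

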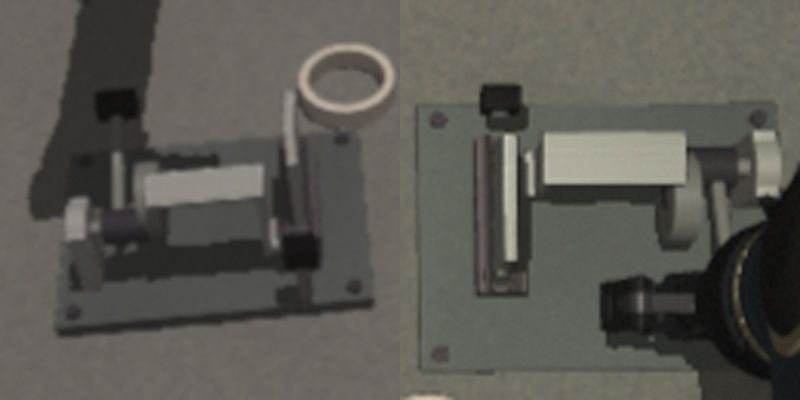

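The panel stands in the slot, with its top edge at (510,200) in the top crop and z about 141. The knob is at (117,103) in the scene crop, around (477,-195,105) in the world. Next I go above it, descend and pinch it.

play_rows(
  motion=[
    {"wx": 0,"wy": 0,"wz": 0,"dx": 0.015,"dy": 0.3,"dz": 0.1,"jaw": -1},
    {"wx": 0,"wy": 0,"wz": 0,"dx": 0.015,"dy": 0.43,"dz": 0.4,"jaw": -1},
    {"wx": 0,"wy": 0,"wz": 0,"dx": 0.015,"dy": 0.43,"dz": 0.7,"jaw": -1},
    {"wx": 0,"wy": 0,"wz": 0,"dx": 0.015,"dy": 0.43,"dz": 0.95,"jaw": -1},
    {"wx": 0,"wy": 0,"wz": 0,"dx": 0.015,"dy": 0.43,"dz": 1,"jaw": -1},
  ],
)

```text
t: 12.3
tool_pos: [475.5, -192.5, 179.7]
tcp_rot: [-179.9, 0.3, 1.5]
contact_force: [-0.7, -0.2, 0.2]
width: 0.999
gripper_force: 0.0
```

play_rows(
  motion=[
    {"wx": 0,"wy": 0,"wz": 0,"dx": 0,"dy": 0,"dz": 0.15,"jaw": -1},
    {"wx": 0,"wy": 0,"wz": 0,"dx": 0,"dy": 0,"dz": 0.24,"jaw": -1},
    {"wx": 0,"wy": 0,"wz": 0,"dx": 0,"dy": 0,"dz": 0.24,"jaw": -1},
  ],
)

```text
t: 12.6
tool_pos: [476.9, -193.2, 158.1]
tcp_rot: [-180.0, 0.1, 1.5]
contact_force: [-0.2, 0.8, 0.1]
width: 1.0
gripper_force: 0.0
```

Run:
```python
from h import *
ims=[]
s=robot.state();print(s["tool_pos"],s["width"])
for n in("scene","top"):
    im,D=eyes.capture(n)
    a=(110,130) if n=="scene" else (310,180)
    ims.append(cv2.resize(im[a[1]:a[1]+90,a[0]:a[0]+90],(400,400),interpolation=cv2.INTER_CUBIC))
cv2.imwrite("pics/i.png",cv2.cvtColor(np.hstack(ims),cv2.COLOR_RGB2BGR))
```

```text
[ 476.87312357 -193.20500517  158.10413028] 0.9998306112724833
```

View pics/i.png

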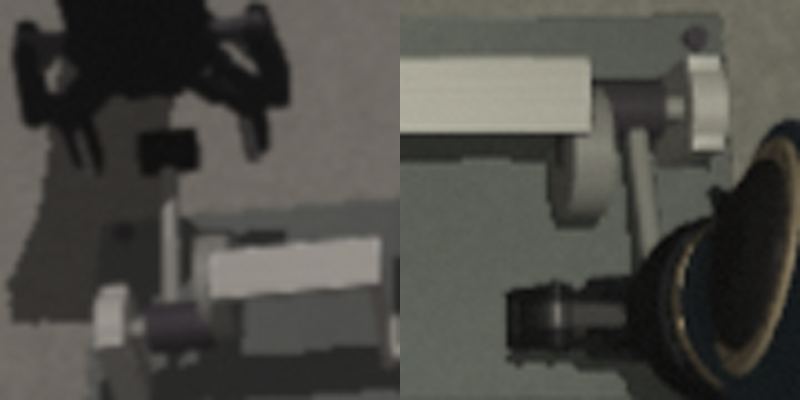

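The knob at (168,150) lies between the fingers at (90,150) and (258,140). Closing on it.

play_rows(
  motion=[
    {"wx": 0,"wy": 0,"wz": 0,"dx": 0,"dy": 0,"dz": 0,"jaw": 1},
    {"wx": 0,"wy": 0,"wz": 0,"dx": 0,"dy": 0,"dz": 0,"jaw": 1},
    {"wx": 0,"wy": 0,"wz": 0,"dx": 0,"dy": 0,"dz": 0,"jaw": 1},
    {"wx": 0,"wy": 0,"wz": 0,"dx": 0,"dy": 0,"dz": 0,"jaw": 1},
    {"wx": 0,"wy": 0,"wz": 0,"dx": 0,"dy": 0,"dz": 0,"jaw": 1},
  ],
  newtons=40,
)

```text
t: 13.2
tool_pos: [477.0, -196.3, 159.1]
tcp_rot: [179.8, -0.1, 1.4]
contact_force: [0.3, -6.1, 2.2]
width: 0.365
gripper_force: 45.7
```

play_rows(
  motion=[
    {"wx": 0,"wy": 0,"wz": 0,"dx": 0,"dy": 0,"dz": 0,"jaw": 1},
    {"wx": 0,"wy": 0,"wz": 0,"dx": 0,"dy": 0,"dz": 0,"jaw": 1},
  ],
  newtons=40,
)

```text
t: 13.4
tool_pos: [477.0, -196.3, 159.0]
tcp_rot: [179.8, -0.1, 1.4]
contact_force: [-0.5, -5.6, 1.0]
width: 0.367
gripper_force: 45.7
```

play_rows(
  motion=[
    {"wx": 0,"wy": 0,"wz": 0,"dx": 0.036,"dy": 0.012,"dz": -0.093,"jaw": 1},
    {"wx": 0,"wy": 0,"wz": 0,"dx": 0.088,"dy": 0.012,"dz": -0.196,"jaw": 1},
    {"wx": 0,"wy": 0,"wz": 0,"dx": 0.151,"dy": 0.012,"dz": -0.293,"jaw": 1},
    {"wx": 0,"wy": 0,"wz": 0,"dx": 0.224,"dy": 0.012,"dz": -0.382,"jaw": 1},
    {"wx": 0,"wy": 0,"wz": 0,"dx": 0.224,"dy": 0.012,"dz": -0.382,"jaw": 1},
  ],
)

```text
t: 13.9
tool_pos: [498.6, -195.8, 196.7]
tcp_rot: [179.9, 0.2, 1.4]
contact_force: [-1.1, -3.8, -3.1]
width: 0.364
gripper_force: 42.7
```

play_rows(
  motion=[
    {"wx": 0,"wy": 0,"wz": 0,"dx": 0.081,"dy": 0,"dz": -0.081,"jaw": 1},
    {"wx": 0,"wy": 0,"wz": 0,"dx": 0.17,"dy": 0,"dz": -0.154,"jaw": 1},
    {"wx": 0,"wy": 0,"wz": 0,"dx": 0.267,"dy": 0,"dz": -0.217,"jaw": 1},
    {"wx": 0,"wy": 0,"wz": 0,"dx": 0.37,"dy": 0,"dz": -0.269,"jaw": 1},
    {"wx": 0,"wy": 0,"wz": 0,"dx": 0.37,"dy": 0,"dz": -0.269,"jaw": 1},
  ],
)

```text
t: 14.4
tool_pos: [533.9, -194.9, 222.6]
tcp_rot: [179.9, 0.4, 1.4]
contact_force: [-4.7, -4.4, -1.0]
width: 0.364
gripper_force: 40.5
```

play_rows(
  motion=[
    {"wx": 0,"wy": 0,"wz": 0,"dx": 0.107,"dy": 0,"dz": -0.041,"jaw": 1},
    {"wx": 0,"wy": 0,"wz": 0,"dx": 0.218,"dy": 0,"dz": -0.071,"jaw": 1},
    {"wx": 0,"wy": 0,"wz": 0,"dx": 0.332,"dy": 0,"dz": -0.089,"jaw": 1},
    {"wx": 0,"wy": 0,"wz": 0,"dx": 0.447,"dy": 0,"dz": -0.095,"jaw": 1},
    {"wx": 0,"wy": 0,"wz": 0,"dx": 0.447,"dy": 0,"dz": -0.095,"jaw": 1},
  ],
)

```text
t: 14.9
tool_pos: [578.9, -193.6, 232.3]
tcp_rot: [179.9, 0.4, 1.4]
contact_force: [-7.0, -2.8, 1.8]
width: 0.366
gripper_force: 40.1
```

play_rows(
  motion=[
    {"wx": 0,"wy": 0,"wz": 0,"dx": 0,"dy": 0,"dz": 0,"jaw": 1},
    {"wx": 0,"wy": 0,"wz": 0,"dx": 0,"dy": 0,"dz": 0,"jaw": 1},
    {"wx": 0,"wy": 0,"wz": 0,"dx": 0,"dy": 0,"dz": 0,"jaw": 1},
    {"wx": 0,"wy": 0,"wz": 0,"dx": 0,"dy": 0,"dz": 0,"jaw": 1},
  ],
)

```text
t: 15.3
tool_pos: [578.4, -193.6, 232.3]
tcp_rot: [179.9, 0.4, 1.4]
contact_force: [-4.8, -3.7, -0.6]
width: 0.366
gripper_force: 40.0
```

Run:
```python
from h import *
ims=[]
s=robot.state();print(s["tool_pos"],s["width"],s["contact_force"])
for n in("scene","top"):
    im,D=eyes.capture(n); np.savez(n+"6",im=im,D=D)
    W=pts(n,D);x,y,h=W[...,0],W[...,1],W[...,2]
    M={"knob/rod":(x>520)&(x<640)&(y>-212)&(y<-178)&(h>115)&(h<200),"rod":(x>520)&(x<640)&(y>-205)&(y<-185)&(h>100)&(h<160),"panel":(x>490)&(x<600)&(y>-64)&(y<-36)&(h>125)&(h<170),"rim":(x>530)&(x<600)&(y>-40)&(y<-30)&(h>55)&(h<100)}
    for t,m in M.items():
        print(n,t,m.sum(),np.percentile(W[m],[3,50,97],axis=0).round(1).tolist() if m.sum()>3 else "")
    a=(100,110) if n=="scene" else (260,150)
    ims.append(cv2.resize(im[a[1]:a[1]+130,a[0]:a[0]+130],(400,400),interpolation=cv2.INTER_CUBIC))
cv2.imwrite("pics/j.png",cv2.cvtColor(np.hstack(ims),cv2.COLOR_RGB2BGR))
```

```text
[ 578.41845704 -193.62926572  232.27422854] 0.36599844784837715 [-4.8185872  -3.65260547 -0.58453568]
scene knob/rod 240 [[560.8, -211.1, 121.7], [573.1, -196.4, 181.9], [588.5, -184.7, 197.1]]
scene rod 79 [[569.0, -198.7, 103.5], [573.8, -193.2, 131.4], [579.0, -189.5, 157.4]]
scene panel 121 [[511.9, -53.2, 131.3], [553.7, -48.5, 154.5], [588.0, -44.8, 157.6]]
scene rim 71 [[533.3, -39.8, 59.3], [577.7, -36.2, 77.5], [598.7, -33.1, 86.1]]
top knob/rod 150 [[549.1, -206.9, 179.9], [555.5, -191.3, 188.1], [564.5, -178.5, 191.4]]
top rod 8 [[566.9, -190.0, 101.5], [569.3, -188.4, 109.9], [571.4, -187.6, 117.5]]
top panel 244 [[504.8, -51.1, 127.5], [545.4, -47.0, 153.5], [581.6, -43.2, 156.6]]
top rim 158 [[532.0, -39.7, 66.9], [562.6, -35.9, 78.2], [593.4, -31.6, 85.1]]
```

View pics/j.png

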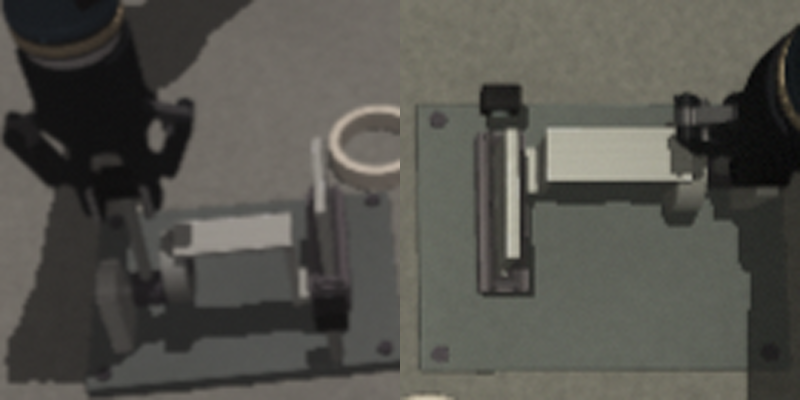

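Run:
```python
from h import *
from scipy.optimize import least_squares
P=np.array([[477,159],[498.6,196.7],[533.9,222.6],[578.9,232.3],[578.4,232.3]])
for R0 in(None,110):
    r=least_squares(lambda c:np.hypot(P[:,0]-c[0],P[:,1]-c[1])-(c[2] if R0 is None else R0),[580,124,110]);print(r.x.round(1),r.fun.round(2))
for n in("scene","top"):
    z=np.load(n+"6.npz");W=pts(n,z["D"]);x,y,h=W[...,0],W[...,1],W[...,2]
    q=W[(x>550)&(x<600)&(y>-203)&(y<-186)&(h>95)&(h<152)]
    for a in range(95,152,8):
        s=q[(q[:,2]>a)&(q[:,2]<a+8)]
        if len(s): print(n,a,len(s),np.median(s,0).round(1),s[:,0].max().round(1))
```

```text
[578.1 125.9 106.4] [-0.02  0.07 -0.06  0.01  0.01]
[580.3 122.5 110. ] [-0.43  0.37  0.33 -0.2  -0.2 ]
scene 95 9 [ 578.5 -193.4   98.2] 581.2
scene 103 12 [ 578.1 -193.2  106.9] 579.4
scene 111 10 [ 575.6 -191.8  115.2] 579.2
scene 119 10 [ 575.4 -193.5  122.6] 578.0
scene 127 11 [ 573.  -193.7  131.4] 576.8
scene 135 10 [ 572.9 -192.5  139.1] 575.5
scene 143 11 [ 572.2 -193.3  147.3] 574.5
scene 151 1 [ 570.1 -197.1  151.4] 570.1
top 95 3 [ 568.9 -189.6  101.3] 570.1
top 103 2 [ 570.3 -188.   106.7] 571.6
top 111 4 [ 568.8 -188.5  113.2] 570.6
```

Run:
```python
from h import *
def rod(n,k,xr,hr,w=(-203,-186)):
    z=np.load(n+k+".npz");W=pts(n,z["D"]);x,y,h=W[...,0],W[...,1],W[...,2]
    m=(x>xr[0])&(x<xr[1])&(y>w[0])&(y<w[1])&(h>hr[0])&(h<hr[1])&(z["im"].astype(int).sum(2)>150)
    q=W[m][:,[0,2]]
    if len(q)<8: print(n,k,len(q)); return
    l=cv2.fitLine(q.astype(np.float32),cv2.DIST_HUBER,0,.01,.01).ravel(); a=np.degrees(np.arctan2(abs(l[1]),abs(l[0])))
    print(n,k,len(q),"slope",a.round(1),"sign",np.sign(l[0]*l[1]),l[2:].round(1),"x",q[:,0].min().round(),q[:,0].max().round(),"z",q[:,1].min().round(),q[:,1].max().round())
    return
for n in("scene","top"):
    rod(n,"",(505,565),(80,140)); rod(n,"5",(495,565),(70,125)); rod(n,"6",(555,600),(95,150))
    z=np.load(n+".npz");
for n,k in(("scene",""),("top",""),("scene","5")):
    z=np.load(n+k+".npz");W=pts(n,z["D"]);x,y,h=W[...,0],W[...,1],W[...,2]
    q=W[(x>440)&(x<530)&(y>-207)&(y<-180)&(h>80)&(h<150)&(z["im"].astype(int).sum(2)<110)]
    r=least=None
    from scipy.optimize import least_squares
    r=least_squares(lambda c:np.hypot(q[:,0]-c[0],q[:,2]-c[1])-13,[485,q[:,2].max()-13],loss="soft_l1"); c=r.x
    print(n,k,"knob",c.round(1),"angle",np.degrees(np.arcsin((c[1]-69)/110)).round(1))
```

```text
scene  115 slope 32.4 sign -1.0 [534.3 102.5] x 506.0 565.0 z 81.0 125.0
scene 5 101 slope 16.4 sign -1.0 [531.1  88.7] x 496.0 564.0 z 76.0 103.0
scene 6 64 slope 82.1 sign -1.0 [575.5 121.2] x 570.0 581.0 z 96.0 149.0
top  143 slope 31.9 sign -1.0 [533.4 100.2] x 505.0 565.0 z 81.0 118.0
top 5 94 slope 19.2 sign -1.0 [545.1  82.5] x 523.0 564.0 z 73.0 91.0
top 6 0
scene  knob [485.3 127.5] angle 32.1
top  knob [483.7 126.5] angle 31.5
scene 5 knob [472.8 102.4] angle 17.7
```

The rod's slope matched the knob angle in both earlier poses, so it is reliable. It now reads 82°, about 8° short of vertical, because the knob sits behind the pad centre. I'll grip harder and move +x by about 15 mm.

play_rows(
  motion=[
    {"wx": 0,"wy": 0,"wz": 0,"dx": 0,"dy": 0,"dz": 0,"jaw": 1},
    {"wx": 0,"wy": 0,"wz": 0,"dx": 0.04,"dy": 0,"dz": 0,"jaw": 1},
    {"wx": 0,"wy": 0,"wz": 0,"dx": 0.08,"dy": 0,"dz": -0.005,"jaw": 1},
    {"wx": 0,"wy": 0,"wz": 0,"dx": 0.12,"dy": 0,"dz": -0.01,"jaw": 1},
    {"wx": 0,"wy": 0,"wz": 0,"dx": 0.15,"dy": 0,"dz": -0.01,"jaw": 1},
  ],
  newtons=80,
)

```text
t: 15.9
tool_pos: [590.9, -193.3, 232.2]
tcp_rot: [180.0, 0.8, 1.4]
contact_force: [-11.1, -3.2, 1.2]
width: 0.352
gripper_force: 78.9
```

play_rows(
  motion=[
    {"wx": 0,"wy": 0,"wz": 0,"dx": 0,"dy": 0,"dz": 0,"jaw": 1},
    {"wx": 0,"wy": 0,"wz": 0,"dx": 0,"dy": 0,"dz": 0,"jaw": 1},
    {"wx": 0,"wy": 0,"wz": 0,"dx": 0,"dy": 0,"dz": 0,"jaw": 1},
  ],
)

```text
t: 16.2
tool_pos: [591.3, -193.3, 232.2]
tcp_rot: [180.0, 0.8, 1.4]
contact_force: [-9.0, -3.5, 0.4]
width: 0.349
gripper_force: 79.0
```

```bash
cat > rod.py <<'E'
from h import *
s=robot.state();print(s["tool_pos"].round(1),s["contact_force"].round(1),s["t"])
Q=[];T=[]
for i in range(4):
    im,D=eyes.capture("scene");W=pts("scene",D);x,y,h=W[...,0],W[...,1],W[...,2]
    Q.append(W[(x>555)&(x<605)&(y>-203)&(y<-184)&(h>95)&(h<150)&(im.astype(int).sum(2)>150)][:,[0,2]])
    T.append(np.percentile(W[(x>490)&(x<600)&(y>-64)&(y<-36)&(h>125)&(h<170)][:,2],90))
q=np.vstack(Q);l=cv2.fitLine(q.astype(np.float32),cv2.DIST_HUBER,0,.01,.01).ravel()
if l[1]<0:l[:2]*=-1
print(len(q),"angle",np.degrees(np.arctan2(l[1],-l[0])).round(1),l[2:].round(1),"paneltop",np.mean(T).round(1))
cv2.imwrite("pics/k%d.png"%int(s["t"]*10),cv2.cvtColor(cv2.resize(im[110:240,100:230],(500,500),interpolation=cv2.INTER_CUBIC),cv2.COLOR_RGB2BGR))
E
python3 rod.py
```

```text
[ 591.3 -193.3  232.2] [-9.  -3.5  0.4] 16.2
238 angle 87.8 [580.6 120.7] paneltop 157.0
```

play_rows(
  motion=[
    {"wx": 0,"wy": 0,"wz": 0,"dx": 0.02,"dy": 0,"dz": 0,"jaw": 1},
    {"wx": 0,"wy": 0,"wz": 0,"dx": 0.045,"dy": 0,"dz": 0,"jaw": 1},
    {"wx": 0,"wy": 0,"wz": 0,"dx": 0.045,"dy": 0,"dz": 0,"jaw": 1},
    {"wx": 0,"wy": 0,"wz": 0,"dx": 0.045,"dy": 0,"dz": 0,"jaw": 1},
  ],
)

```text
t: 16.8
tool_pos: [595.2, -193.3, 231.9]
tcp_rot: [-180.0, 0.8, 1.2]
contact_force: [-11.5, -1.2, 0.3]
width: 0.356
gripper_force: 78.8
```

```bash
python3 rod.py; ls pics
```

```text
[ 595.2 -193.3  231.9] [-11.5  -1.2   0.3] 16.8
227 angle 89.3 [582.2 121.7] paneltop 157.2
a.png
b.png
c.png
d.png
e.png
f.png
g.png
i.png
j.png
k162.png
k168.png
```

play_rows(
  motion=[
    {"wx": 0,"wy": 0,"wz": 0,"dx": 0.01,"dy": 0,"dz": 0,"jaw": 1},
    {"wx": 0,"wy": 0,"wz": 0,"dx": 0.01,"dy": 0,"dz": 0,"jaw": 1},
    {"wx": 0,"wy": 0,"wz": 0,"dx": 0.01,"dy": 0,"dz": 0,"jaw": 1},
    {"wx": 0,"wy": 0,"wz": 0,"dx": 0.01,"dy": 0,"dz": 0,"jaw": 1},
    {"wx": 0,"wy": 0,"wz": 0,"dx": 0.01,"dy": 0,"dz": 0,"jaw": 1},
  ],
)

```text
t: 17.5
tool_pos: [596.2, -193.1, 231.7]
tcp_rot: [180.0, 0.8, 1.4]
contact_force: [-10.0, -3.6, -1.2]
width: 0.353
gripper_force: 79.0
```

play_rows(
  motion=[
    {"wx": 0,"wy": 0,"wz": 0,"dx": 0,"dy": 0,"dz": 0,"jaw": 1},
    {"wx": 0,"wy": 0,"wz": 0,"dx": 0,"dy": 0,"dz": 0,"jaw": 1},
    {"wx": 0,"wy": 0,"wz": 0,"dx": 0,"dy": 0,"dz": 0,"jaw": 1},
    {"wx": 0,"wy": 0,"wz": 0,"dx": 0,"dy": 0,"dz": 0,"jaw": 1},
    {"wx": 0,"wy": 0,"wz": 0,"dx": 0,"dy": 0,"dz": 0,"jaw": 1},
  ],
)

```text
t: 18.0
tool_pos: [596.2, -193.1, 231.7]
tcp_rot: [180.0, 0.8, 1.4]
contact_force: [-9.8, -3.3, -1.7]
width: 0.347
gripper_force: 79.0
```

```bash
python3 rod.py; ls pics|tail -1; cp $(ls -t pics/k*.png|head -1) pics/last.png
```

```text
[ 596.2 -193.1  231.7] [-9.8 -3.3 -1.7] 18.0
234 angle 88.9 [582.5 121.2] paneltop 157.2
k180.png
```

View pics/last.png

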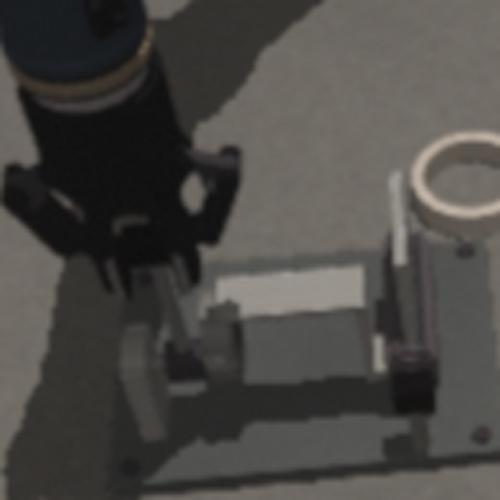

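The rod (at 175,310) stands upright in the closed gripper, at 89° and holding steady. The panel (at 398,220) is raised in the slot with its top at 157 mm, matching 38 + 18 + 100. Handing in.

```bash
python3 -c "
from bench import robot
print(robot.hand_in())"
```

```text
the job is handed in; nothing more can be done
None
```

The tall panel is fully down in the slot and released, and the gripper is holding the cam lever at about 89° with the carriage at its highest; handed in at about 18 s, result not reported.

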